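# Dress the tilting window slide with the bridal bangle

### The arm

A 6-joint arm with a two-finger parallel gripper is mounted at the origin on the work surface. World frame = base frame: x ahead of the robot, y to its left, z up, the work surface at z = 0. Lengths are in mm, angles in rad, forces in N, time in s.
With the tool pointing down it reaches from about 350 to 975 mm from the base axis. Payload 7.1 kg.
Tool frame: the origin (TCP) lies at the very end of the fingers, on their centre line; the grasp point (between the pads) lies 19 mm behind it; z points along the fingers, y is the line along which they close (so a half turn about z gives the same grasp; the last joint's range is limited). The gripper opens to 88 mm and grips with 3 to 60 N. Pads are 20 mm wide; open, the fingers measure 115 mm over their backs; the gripper's body (75 mm by 178 mm) begins 61 mm behind the grasp point.
Start: joints at [-1.197, 0.423, 1.63, -0, 1.089, -0.019], TCP at [239.251, -577.377, 222.675] pointing down, gripper open.
Joint ranges: [-3, 3], [-0.9, 2.11], [0.09, 2.58], [-1.31, 4.45], [0.11, 2.69], [-2.54, 2.54]. Speed limits (rad/s): [2.39, 2.39, 3.01, 3.14, 3.14, 3.14].

### API

Orientations are given as a rotation vector (axis times angle).
In Python, from workcell import get_obs, get_image, job, models gives the robot as it stands.
- The arm moves only by the tool jog_arm, never from a script. Its argument "increments" is one flat list of numbers, 7 for each row, row after row: the turn, a rotation vector about the tool's x, y, z in degrees, then the shift along the tool's x, y, z in mm, then the opening in per cent of the stroke, from 0 (shut) to 100 (fully open). A call has 1 to 12 rows; each row shifts and turns the commanded pose from where the row before left it, along the tool's axes as they then stand; what a row does not reach is not made up. A row lasts 1/8 s, in which the tool goes at most 62.5 mm and 10.7 degrees, less where a joint would pass 70% of its speed; a pose out of reach is approached as far as the arm can. A call is refused whole if a number of a shift passes 62.5 or a number of a turn 10.7, either way. A call with a gripper value outside its range is refused whole. The fingers move at their own pace and stop on an object; the grip force is fixed at half the most. Time passes only in rows, so rows that do not move let the fingers close. It gives the time, the measured TCP pose, the force, the opening and the grip force at its end, in the units of the state.
- get_obs(): the state, without advancing time (a new reading comes with each control period).
- get_image(name): name is "scene" or "top" or "wrist"; returns a dict with "pixels" (480x640x3 uint8, blue, green, red), "depth" (480x640 float32, mm along the optical axis (not along the pixel's ray), 0 where there is no reading), "fx", "fy", "cx", "cy" (pixels), "cam_to_world" (4x4, takes a point from camera to world coordinates); the wrist camera has in their place "tool_from_camera" (4x4, takes a point from camera to tool coordinates, whose origin is the TCP and whose axes are the flange's). Camera axes: x right, y up, looking along -z (the intrinsics and any distortion apply to the point x, -y, -z); pixel columns grow to the right and rows downward; lengths in mm; the calibration is good to about 2 mm. The wrist camera is an equidistant fisheye: a pixel r from the principal point sees the ray r / f radians off the axis. A picture is of the moment at which its call begins: read the wrist's pose just before it.
- job.close_job(): hands the job in; it is judged then, once.
Trained networks look in the newest picture that a camera, given by its name, has taken for a name from the list of things; names that differ only in an ending like _2 or _b are one class to them, and where a whole thing is asked for, a point or a joint stands for the part that bears it (a point fixed in the world has none). Each returns a list of dicts, best first, with "p" (0 to 1); they miss things now and then, are a little off and sometimes report something else, mostly with a low value. They report only what shows in the picture. A call takes as long as a camera call. They do not tell look-alikes from the thing itself.
- models.look_for(target, camera): "centre" ([x, y, z] in mm, in world coordinates, good to about 4 mm: the middle of the surface that is visible of it).
- models.regions_of(target, camera): "region" (480x640 bool, what is visible of it).
The state is a dict: "t": time; "qpos": joint angles; "qvel": joint speeds; "joint_torque": joint torques, N m; "ee_pos": TCP position; "orientation": TCP orientation; "ft_force": force on the tool from outside, world axes, zero at the start; "moment": the same for the moment, N m; "width": finger opening in mm; "grasp_force": force on a finger pad.
Only numpy, scipy, OpenCV 4.12 (cv2) and the standard library are available. Lean on these libraries where they do the work, as an engineer would, in place of code of your own. Each camera call takes 0.05 s, during which the arm holds its last target. There are 200 camera calls.

### The job

Lift the wide gilt bridal bangle off its turned wooden stand and rest it flat on the velvet pad, then take it again by its wall and lay it flat on the floor of the aluminium slide, close up against the clear front lip, while the slide is still down; set it down, do not let it drop. Then reach into the round well beside the slide and turn the brass lever clockwise until its pointed end points at the stud on the brass ring, so that the slide tilts the bangle to the street. Leave the other bangles, the mirror and the jewel box where they are.

Things in the scene. Friction and masses are not known exactly. Their poses are not given: they have to be found in the camera images.
- bridal_center (a point): Centre (half-way up) of the loose gilt bridal bangle, a wide gold-coloured ring with a band of beads: outer diameter 68 mm, inner 52 mm (wall 8 mm), height 24 mm, about 0.12 kg. z is the ring's axis, up when it lies flat. It starts flat on the wooden stand, underside 30 mm above the shelf; the stand's core leaves only 4 mm inside it, so there it can be gripped only across its outside.
- stand: Turned wooden bangle stand, fixed: a drum 80 mm in diameter and 30 mm high, with an upright core 44 mm in diameter that rises to 66 mm above the shelf. Origin: centre of its underside, on the shelf. The stand and the velvet pad may stand on either side of the robot.
- pad: Velvet pad, 130 x 130 mm and 8 mm thick, fixed, flat on the glass shelf. Origin: centre of its underside, on the shelf; the bangle rests on its top, 8 mm above.
- slide_bay (a point): Centre of the floor of the aluminium slide's bay. x points to the front lip (street), y left, z up from the floor. The bay runs from x -52 mm (padded rear block) to +52 mm (clear lip), 84 mm wide between cheeks; all stand 26 to 28 mm above its floor. A bangle against the lip has its centre at x +18, z +12 mm, with 36 mm of finger room behind it only, none beside or before it.
- plinth: Fixed wooden base board, 170 mm (x, to the street) by 285 mm (y), 18 mm thick; origin on the shelf. It carries the slide, which pivots on a cross axis 70 mm to the right of the origin and 52 mm above the shelf (bay floor 56 mm above the shelf, 20 mm ahead of the pivot), and, 85 mm to the left, a square gear block 130 x 130 mm, 62 mm high, with a round well 92 mm in diameter, 44 mm deep.
- lever (a joint): Angle of the brass lever, rad, growing clockwise seen from above; range 0 to 3.0, starts at 0 to 0.4 with the slide nearly level. Gears sink the slide's front 0.14 rad per rad of the lever and hold it there. The lever turns stiffly (0.07 N m) and stays where it is left. It needs 1.6 to 2.5 rad of turn, more than one twist of the wrist: let go, lift out, take it again.
- lever_grip (a point): On the lever's upright axis, in the middle of the well, at the height to grip: 18 mm below the well's rim, 25 mm above its floor. x points along the lever to its pointed end, z up. The lever is a bar on edge, 14 mm wide, flat-sided from 24 mm behind the axis to 20 mm ahead, pointed end 33 mm ahead; it spans 8 to 34 mm above the well's floor, top 9 mm below the rim.
- lever_tip (a point): Top of the pointed end of the brass lever, 33 mm from its axis, 9 mm below the rim of the well.
- stud (a point): Top of the only stud (10 mm across, 12 mm high), on a small lug of the flat brass ring fixed round the rim of the well, 56 mm from the lever's axis. It shows the direction in which the lever must point.
- meena0: One of the pair of enamelled meenakari bangles, thin rings 66 mm across and 10 mm high, lying flat; leave alone. Origin: centre of its underside.
- meena1: The other of the pair of enamelled bangles, the same size; leave alone. Origin: centre of its underside.
- copper: Twisted copper bracelet, thin ring 70 mm across and 6 mm high, lying flat; leave alone. Origin: centre of its underside.
- bone: Carved bone bangle, 72 mm across and 16 mm high, lying flat; leave alone. Origin: centre of its underside.
- mirror: Chrome hand mirror, 200 mm long, 9 mm thick, round glass 96 mm across, lying face up; leave alone. Origin: centre of its round part; the handle runs along its -x.
- jewelbox: Closed wooden jewel box, 97 x 97 mm, 50 mm high; leave alone. Origin: centre of its underside.
There are look-alikes about, which are no part of the job. What is shaped like the part that bears bridal_center but green is not meant.

How it is judged (in metres and radians):
On the way, in this order (a step that is already met when the one before it is completed fails the run):
1. the bridal bangle lies flat on the velvet pad, let go (horizontal distance between bridal_center and pad below 0.045 m and height (world z) of bridal_center below 0.024 m and angle between bridal_center's own z axis and vertical below 0.1 rad and contact force between the fingers and bridal below 0.05 N and linear speed of bridal below 0.02 m/s), for 0.2 s.
2. the bridal bangle lies flat in the slide's bay within 10 mm of the front lip, let go, the lever not yet past 0.8 rad (x of bridal_center in the frame of slide_bay between 0.008 and 0.022 m and y of bridal_center in the frame of slide_bay between -0.012 and 0.012 m and z of bridal_center in the frame of slide_bay below 0.016 m and angle between the z axis of bridal_center and the z axis of slide_bay, either way round below 0.1 rad and contact force between the fingers and bridal below 0.05 N and linear speed of bridal below 0.02 m/s and value of joint lever below 0.8 rad), for 0.2 s.
3. the lever's pointed end points at the stud (within about 0.15 rad) (horizontal distance between lever_tip and stud below 0.0239 m), for 0.2 s.
At the end, for the whole second after the job is handed in: The slide is tilted (more than 0.22 rad) and the bridal bangle lies flat and at rest in the bay of the tilted slide within 10 mm of the front lip, and the lever is at rest with its pointed end towards the stud within about 0.15 rad (horizontal distance between lever_tip and stud below 0.0239 m and x of bridal_center in the frame of slide_bay between 0.008 and 0.022 m and y of bridal_center in the frame of slide_bay between -0.012 and 0.012 m and z of bridal_center in the frame of slide_bay below 0.016 m and angle between the z axis of bridal_center and the z axis of slide_bay, either way round below 0.1 rad and linear speed of bridal below 0.02 m/s and velocity of joint lever between -0.03 and 0.03 rad/s and angle between slide_bay's own z axis and vertical above 0.22 rad); the robot touches nothing.
It fails at once if the bridal bangle is dropped (falls freely more than about 13 mm) (contact force between the fingers and bridal below 0.01 N and linear speed of bridal above 0.5 m/s).
It fails at once if another bangle, the mirror or the jewel box is moved more than 20 mm (distance of any of meena0, meena1, copper, bone, mirror, jewelbox from where it was at the start of the episode above 0.02 m).
It also fails if it takes over 72 s, if anything falls off the work surface, if the arm or the gripper's body presses on something with over 40 N, if the wrist force passes 120 N, or if a joint passes its speed limit or range.

## Working session

There is one attempt and no reset: what is moved stays moved. The work goes in short steps, Python scripts to look and compute and a tool call to move; the robot and the scene stay as the last step left them, time stands still between calls to the robot, and variables do not carry over. Pictures are saved under pics/ and viewed, at most 10 in all, crops included, and the job is handed in when it is done.

Besides the shell and the picture viewer there is one more tool, called after ">>>" as name(argument=value, ...) on one line, values as JSON. jog_arm: Moves the arm, as the interface text tells. Its arguments: {"type":"object","properties":{"increments":{"type":"array"}},"required":["increments"]}

```bash
mkdir -p pics
cat > h.py <<'E'
import numpy as np,cv2
from scipy.spatial.transform import Rotation as R
from workcell import get_obs,get_image,job,models
def world(im,obs=None):
    v,u=np.mgrid[0:480,0:640]; d=im["depth"].astype(float)
    x=(u-im["cx"])/im["fx"]; y=(v-im["cy"])/im["fy"]
    if "cam_to_world" in im: P=np.stack([x*d,-y*d,-d],-1); T=np.array(im["cam_to_world"])
    else:
        th=np.hypot(x,y); k=np.where(th>1e-6,np.tan(np.minimum(th,1.5))/np.maximum(th,1e-6),1)
        P=np.stack([x*k*d,-y*k*d,-d],-1); W=np.eye(4); W[:3,:3]=R.from_rotvec(obs["orientation"]).as_matrix(); W[:3,3]=obs["ee_pos"]
        T=W@np.array(im["tool_from_camera"])
    p=P@T[:3,:3].T+T[:3,3]; p[d<=0]=np.nan; return p
E
python3 - <<'E'
from h import *
o=get_obs();print(o)
for c in ["scene","top"]:
    im=get_image(c);cv2.imwrite(f"pics/{c}0.png",im["pixels"]);np.savez(f"{c}0.npz",**im);P=world(im)
    for t in ["bridal_center","stand","pad","slide_bay","plinth","lever","lever_tip","lever_grip","stud","jewelbox","mirror"]:
        try:
            for r in models.look_for(t,c)[:4]: print(c,t,np.round(r["centre"]),round(r["p"],2))
        except Exception as e: print(t,e)
E
```

```text
{'t': 0.0, 'qpos': array([-1.19699077e+00,  4.23808331e-01,  1.63073495e+00, -3.55463069e-05,
        1.08859251e+00, -1.90162161e-02]), 'qvel': array([ 0.00137089, -0.00063391,  0.00045831,  0.00123687, -0.00103858,
       -0.00068928]), 'joint_torque': array([-1.56973047e-04, -5.44625545e+01, -2.73665607e+01,  6.41538925e-02,
        2.29385012e-02, -1.16248566e-04]), 'ee_pos': array([ 239.04093666, -576.85152999,  221.9043377 ]), 'orientation': array([-3.07970086e+00, -6.12813424e-01,  4.76189203e-04]), 'ft_force': array([-0.25519263, -0.09475046,  0.18732011]), 'moment': array([-0.02384016, -0.02845999,  0.04093969]), 'grasp_force': 0.0, 'width': 87.91633331985238}
scene bridal_center [ 410. -420.   20.] 0.96
scene bridal_center [ 495. -304.   48.] 0.57
scene bridal_center [ 496. -308.   30.] 0.52
scene stand [ 497. -309.   30.] 0.58
scene slide_bay [616. -41.  64.] 0.55
scene plinth [644. -12.  57.] 0.77
scene lever [634. 117.  51.] 0.65
scene lever_tip [628. 117.  53.] 0.54
scene lever_grip [627. 114.  53.] 0.64
scene stud [632. 106.  61.] 0.98
scene stud [ 496. -305.   51.] 0.73
scene jewelbox [662. 261.  51.] 0.77
scene mirror [ 659. -312.   12.] 0.9
top bridal_center [ 403. -418.   24.] 0.73
top bridal_center [ 477. -298.   55.] 0.63
top stand [ 471. -291.   56.] 0.82
top pad [436. 312.  10.] 0.58
top slide_bay [615. -40.  55.] 0.71
top plinth [612.  33.  58.] 0.58
top lever [618. 114.  52.] 0.74
top lever_tip [615. -42.  55.] 0.72
top lever_tip [619. 119.  51.] 0.43
top lever_grip [622. 120.  51.] 0.75
top mirror [ 653. -301.    6.] 0.9
```

View pics/top0.png

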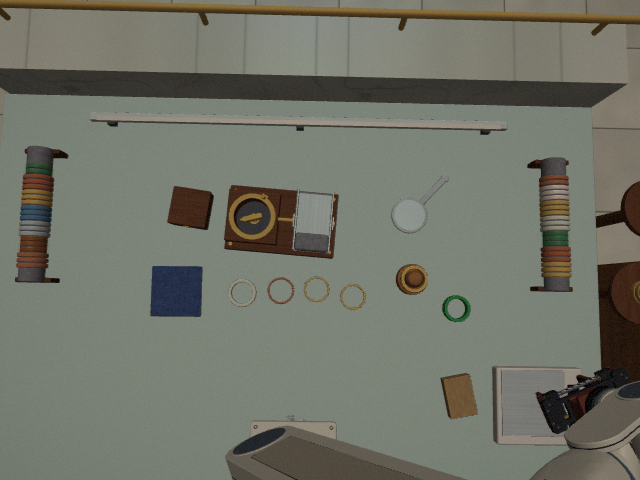

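View pics/scene0.png

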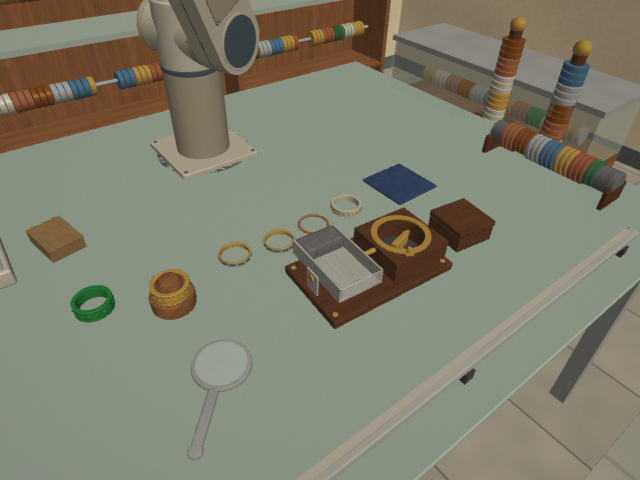

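The top view shows two ring candidates. The gilt ring on the wooden stand is at px (412,279). The green one lying on the shelf at (456,308) is the look-alike. The gilt one fits because it is gold and on the stand. The pad is at (176,291), the well at (252,216) and the bay at (313,220). Next is an enlarged crop to confirm, plus measurements.

Run:
```python
from h import *
a=np.load("top0.npz");s=np.load("scene0.npz")
A=cv2.resize(a["pixels"][175:265,215:345],None,fx=4,fy=4,interpolation=cv2.INTER_CUBIC)
B=cv2.resize(a["pixels"][255:330,390:480],None,fx=3,fy=3,interpolation=cv2.INTER_CUBIC)
C=cv2.resize(s["pixels"][205:305,280:460],None,fx=2.2,fy=2.2,interpolation=cv2.INTER_CUBIC)
I=np.zeros((600,800,3),np.uint8);I[:360,:520]=A;I[:225,525:795]=B;I[365:585,:396]=C;cv2.imwrite("pics/crop0.png",I)
for n,q in (("top",a),("scene",s)):
    P=world(q);z=P[...,2]
    def near(c,r,lo,hi):
        m=(np.hypot(P[...,0]-c[0],P[...,1]-c[1])<r)&(z>lo)&(z<hi);return P[m],q["pixels"][m]
    p,_=near((475,-298),60,61,75);print(n,"core",len(p),np.round(p.mean(0),1))
    p,_=near((475,-298),60,48,58)
    if len(p): 
        c=(np.nanmin(p,0)+np.nanmax(p,0))/2;print("bangle top",len(p),np.round(c,1),np.round(np.ptp(p,axis=0),1))
    p,col=near((440,312),110,3,20);p=p[(col[:,0].astype(int)>col[:,2].astype(int)+20)]
    r=cv2.minAreaRect(p[:,:2].astype(np.float32));print("pad",len(p),r,p[:,2].mean())
    p,_=near((620,117),130,76,86)
    print("block",len(p)); 
    if len(p)>20:print(cv2.minAreaRect(p[:,:2].astype(np.float32)),p[:,2].mean())
    p,_=near((620,117),42,40,55);print("wellfloor",len(p),np.round(np.nanmedian(p,0),1)) 
    p,_=near((615,-40),40,50,60);print("bay",np.round(np.nanmedian(p,0),1))
    p,_=near((615,33),190,14,22);print("plinth",cv2.minAreaRect(p[:,:2].astype(np.float32)))
```

```text
top core 145 [ 474.  -299.2   64.2]
bangle top 290 [ 472.6 -299.4   53.1] [65.9 66.6  9.8]
pad 2291 ((432.7452087402344, 310.54327392578125), (126.74967956542969, 129.16824340820312), 0.9803491234779358) 7.359549098153804
block 107
((631.965087890625, 16.63080596923828), (146.12974548339844, 76.17488098144531), 33.946964263916016) 82.07550989184062
wellfloor 117 [622.2 117.1  50.4]
bay [616.7 -40.3  55.2]
plinth ((570.9711303710938, 44.5213623046875), (284.5622253417969, 265.2561340332031), 86.14640808105469)
scene core 243 [ 477.3 -298.8   63.9]
bangle top 589 [ 475.2 -298.5   53. ] [68.9 66.9  9.9]
pad 1542 ((435.01904296875, 311.3743591308594), (131.21029663085938, 132.56130981445312), 0.15842165052890778) 8.525592832223483
block 260
((632.3848876953125, 16.78832244873047), (148.54067993164062, 75.96741485595703), 32.49946212768555) 81.98709182814223
wellfloor 279 [621.8 120.8  50.8]
bay [617.2 -36.3  56.1]
plinth ((572.9747314453125, 46.397743225097656), (288.1919860839844, 268.22857666015625), 85.80292510986328)
```

View pics/crop0.png

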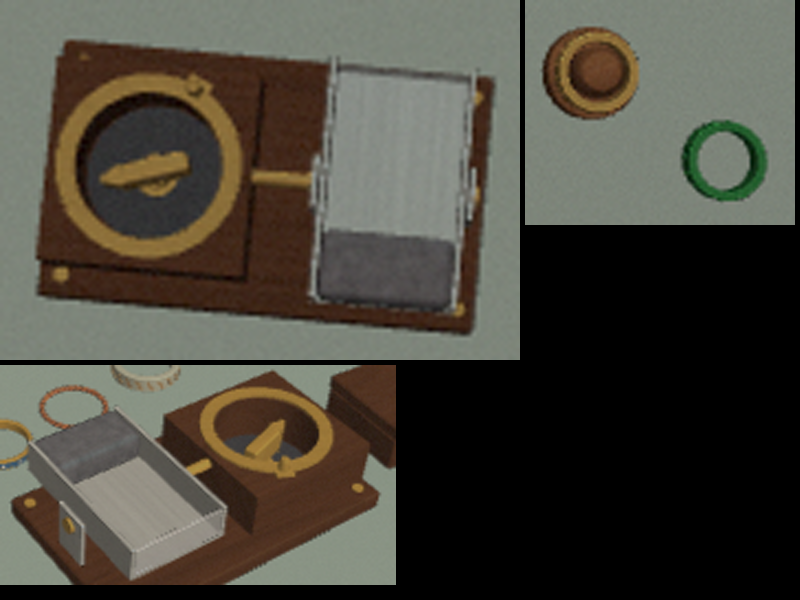

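The crop confirms it: the gilt ring is on the stand (595,72), separate from the green one (725,160). The lever tip points left (102,180) and the stud is at (195,85). Now I'll move over the stand.

>>> jog_arm(increments=[0,0,-10.4,0,0,0,100,0,0,-10.4,0,0,0,100,0,0,-10.4,0,0,0,100,0,0,-10.4,0,0,0,100,0,0,-10.4,0,0,0,100,0,0,-10.5,0,0,0,100])

```text
t: 1.95
ee_pos: [239.2, -577.4, 222.7]
orientation: [-2.31, -2.129, -0.0]
ft_force: [0.1, 0.3, 0.4]
width: 87.9
grasp_force: 0.0
```

>>> jog_arm(increments=[0,0,0,37,26,8,100,0,0,0,37,26,8,100,0,0,0,37,26,8,100,0,0,0,37,26,8,100,0,0,0,37,26,8,100,0,0,0,37,26,8,100,0,0,0,37,26,8,100,0,0,0,37,26,8,100,0,0,0,0,0,0,100,0,0,0,0,0,0,100])

```text
t: 3.2
ee_pos: [472.1, -300.9, 158.8]
orientation: [2.315, 2.123, -0.0]
ft_force: [-0.5, -0.6, 0.4]
width: 87.9
grasp_force: 0.0
```

```bash
cat >> h.py <<'E'
def delta(o,tgt):
    return np.round(R.from_rotvec(o["orientation"]).as_matrix().T@(np.array(tgt)-o["ee_pos"]),1)
def yaw(o):
    m=R.from_rotvec(o["orientation"]).as_matrix();return np.degrees(np.arctan2(m[1,0],m[0,0])),m[2,2]
def wr(name=None):
    o=get_obs();im=get_image("wrist")
    if name:cv2.imwrite(f"pics/{name}.png",im["pixels"])
    return o,im,world(im,o)
def circ(p):
    A=np.c_[2*p[:,:2],np.ones(len(p))];s=np.linalg.lstsq(A,(p[:,:2]**2).sum(1),rcond=None)[0];return s[:2],np.sqrt(s[2]+s[0]**2+s[1]**2)
E
python3 - <<'E'
from h import *
o,im,P=wr("w1");print(o["t"],o["ee_pos"],yaw(o),o["ft_force"])
z=P[...,2]
for lo,hi in((61,75),(50,58),(48,60)):
    m=(np.hypot(P[...,0]-474,P[...,1]+299)<60)&(z>lo)&(z<hi);p=P[m]
    print(lo,len(p),np.round(p.mean(0),1),(p.min(0)+p.max(0))/2,np.ptp(p,axis=0))
print(delta(o,(474,-299,34)))
E
```

```text
3.2 [ 472.10095222 -300.88601386  158.7899591 ] (np.float64(85.04241919222129), np.float64(-0.9999999540890538)) [-0.51950274 -0.56075472  0.36964037]
61 1763 [ 474.  -297.2   64.1] [ 474.11005496 -297.97547008   64.12316459] [35.78286505 36.30380281  6.2402727 ]
50 3044 [ 473.8 -296.4   54. ] [ 473.61296471 -298.36875833   54.00096942] [67.01504371 67.79726498  7.97432908]
48 3467 [ 473.8 -296.2   54.2] [ 473.61296471 -298.36875833   54.00233682] [67.01504371 67.79726498 11.99394444]
[  2.1   1.7 124.8]
```

View pics/w1.png

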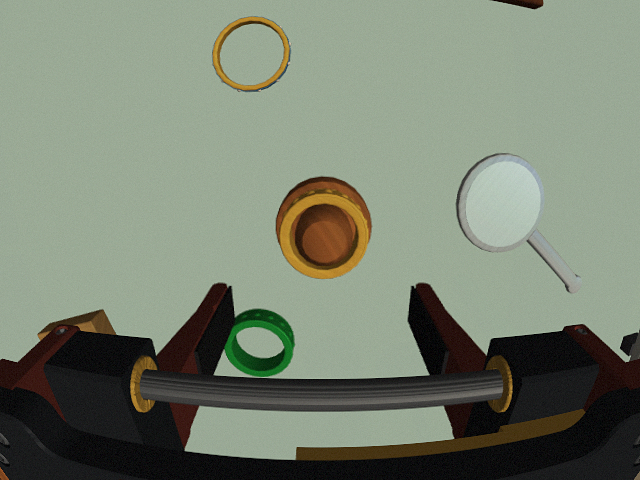

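The wrist view shows the gilt ring on its stand at (325,235), between the open fingers and clear of everything. I'll descend, grip and lift.

>>> jog_arm(increments=[0,0,0,2.5,1.7,30,100,0,0,0,0,0,30,100,0,0,0,0,0,30,100,0,0,0,0,0,20,100,0,0,0,0,0,13,100,0,0,0,0,0,0,100,0,0,0,0,0,0,0,0,0,0,0,0,0,0,0,0,0,0,0,0,0,0,0,0,0,0,0,0,0,0,0,0,0,0,0])

```text
t: 4.62
ee_pos: [474.6, -298.6, 36.5]
orientation: [2.315, 2.122, 0.0]
ft_force: [-1.8, -1.5, 6.0]
width: 67.9
grasp_force: 30.0
```

>>> jog_arm(increments=[0,0,0,0,0,-20,0,0,0,0,0,0,-30,0,0,0,0,0,0,-30,0,0,0,0,0,0,-30,0,0,0,0,0,0,0,0])

```text
t: 5.25
ee_pos: [475.4, -298.9, 147.6]
orientation: [2.313, 2.12, 0.002]
ft_force: [0.9, -0.3, -2.1]
width: 67.3
grasp_force: 30.0
```

>>> jog_arm(increments=[0,0,0,25,-3.9,0,0,0,0,0,50,-7.8,0,0,0,0,0,55,-8.5,0,0,0,0,0,55,-8.5,0,0,0,0,0,55,-8.5,0,0,0,0,0,55,-8.5,0,0,0,0,0,55,-8.5,0,0,0,0,0,55,-8.5,0,0,0,0,0,55,-8.5,0,0,0,0,0,55,-8.5,0,0,0,0,0,50,-7.8,0,0,0,0,0,38,-5.6,0,0])

```text
t: 6.75
ee_pos: [431.2, 312.4, 143.9]
orientation: [-2.314, -2.124, 0.005]
ft_force: [0.1, 0.5, -1.7]
width: 67.5
grasp_force: 30.0
```

Run:
```python
from h import *
o,im,P=wr("w2");print(o["t"],o["ee_pos"],yaw(o),o["width"],delta(o,(434,311,15)))
print(models.look_for("pad","wrist"))
m=(im["pixels"][...,0].astype(int)>im["pixels"][...,2].astype(int)+20)&(abs(P[...,2]-8)<4);p=P[m];print(len(p),cv2.minAreaRect(p[:,:2].astype(np.float32)),p[:,2].mean())
```

```text
6.75 [431.17224276 312.44605755 143.92752912] (np.float64(85.11034811017527), np.float64(-0.9999948634346385)) 67.53213564788918 [ -1.    3.3 128.9]
[{'centre': [436.1, 333.8, 10.9], 'p': 0.84}, {'centre': [626.1, 285.3, 49.9], 'p': 0.52}]
17182 ((432.4178466796875, 315.4588623046875), (129.59423828125, 125.18013763427734), 0.580066978931427) 7.809848075159113
```

>>> jog_arm(increments=[0,0,0,0,2,40,0,0,0,0,0,0,40,0,0,0,0,0,0,30,0,0,0,0,0,0,10,0,0,0,0,0,0,4,0,0,0,0,0,0,3,0,0,0,0,0,0,0,0,0,0,0,0,0,0,0])

```text
t: 7.85
ee_pos: [436.3, 310.6, 19.4]
orientation: [2.316, 2.122, 0.002]
ft_force: [0.5, -0.2, -1.7]
width: 67.7
grasp_force: 30.0
```

>>> jog_arm(increments=[0,0,0,0,0,2,0,0,0,0,0,0,1.5,0,0,0,0,0,0,1,0,0,0,0,0,0,0,0])

```text
t: 8.35
ee_pos: [435.9, 310.4, 14.5]
orientation: [2.316, 2.123, -0.0]
ft_force: [-2.1, -1.3, 4.2]
width: 67.7
grasp_force: 30.0
```

>>> jog_arm(increments=[0,0,0,0,0,0,100,0,0,0,0,0,0,100,0,0,0,0,0,0,100,0,0,0,0,0,0,100,0,0,0,0,0,-15,100,0,0,0,0,0,-30,100,0,0,0,0,0,-30,60,0,0,0,0,-30,-20,40,0,0,0,0,0,0,40,0,0,0,0,0,0,40])

```text
t: 9.6
ee_pos: [406.5, 313.2, 109.5]
orientation: [2.315, 2.123, 0.002]
ft_force: [-0.7, -0.5, -0.5]
width: 51.3
grasp_force: 0.0
```

Run:
```python
from h import *
o,im,P=wr("w3");print(o["t"],o["ee_pos"],yaw(o),o["width"])
m=(np.hypot(P[...,0]-436,P[...,1]-310)<60)&(abs(P[...,2]-32)<3);p=P[m];print(len(p),np.round(p.mean(0),1),(p.min(0)+p.max(0))/2,np.ptp(p,axis=0))
c=(p.min(0)+p.max(0))/2;print(circ(p))
print(models.look_for("bridal_center","wrist"))
```

```text
9.6 [406.54198908 313.20031001 109.48365153] (np.float64(85.03320358015999), np.float64(-0.9999994114509064)) 51.28014179199514
2932 [434.8 313.5  31.7] [435.49719811 310.70720264  31.48106428] [67.52561353 67.53797389  4.92007774]
(array([435.35682469, 311.37246069]), np.float64(29.876261314781758))
[{'centre': [434.2, 305.5, 35.7], 'p': 0.73}, {'centre': [431.0, 120.1, 10.2], 'p': 0.62}]
```

View pics/w3.png

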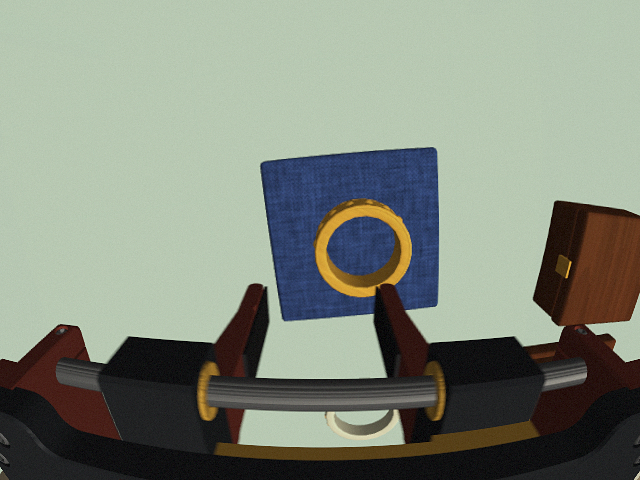

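The ring at (364,248) lies flat on the pad, let go. Now I'll grip its near wall.

>>> jog_arm(increments=[0,0,0,0,-1,20,36,0,0,0,0,0,25,36,0,0,0,0,0,20,36,0,0,0,0,0,15,36,0,0,0,0,0,10,36,0,0,0,0,0,4,36,0,0,0,0,0,2,36,0,0,0,0,0,0,36,0,0,0,0,0,0,36])

```text
t: 10.82
ee_pos: [405.2, 313.3, 13.6]
orientation: [2.316, 2.123, 0.001]
ft_force: [0.5, -0.2, -0.2]
width: 31.5
grasp_force: 0.0
```

>>> jog_arm(increments=[0,0,0,0,0,1,36,0,0,0,0,0,0,0,0,0,0,0,0,0,0,0,0,0,0,0,0,0,0,0,0,0,0,0,0,0,0,0,0,0,0,0,0,0,0,0,0,-20,0,0,0,0,0,0,-40,0,0,0,0,0,0,-50,0,0,0,0,0,0,-30,0,0,0,0,0,0,0,0])

```text
t: 12.2
ee_pos: [406.1, 313.9, 154.1]
orientation: [2.316, 2.122, 0.007]
ft_force: [0.3, 1.0, -1.3]
width: 8.8
grasp_force: 28.4
```

Run:
```python
from h import *
o,im,P=wr("w4");print(o["t"],o["ee_pos"],yaw(o),o["width"],o["grasp_force"])
m=(np.abs(P[...,2]-o["ee_pos"][2]-20)<6)&(np.hypot(P[...,0]-o["ee_pos"][0]-30,P[...,1]-o["ee_pos"][1])<55);p=P[m];print(len(p),(p.min(0)+p.max(0))/2,np.ptp(p,axis=0))
if len(p)>50:
  A=np.c_[p[:,:2],np.ones(len(p))];print(np.linalg.lstsq(A,p[:,2],rcond=None)[0])
# bay measurement from top + scene images: plane, cheeks, lip, rear
for n in("top","scene"):
    q=get_image(n);np.savez(n+"1.npz",**q);P=world(q);z=P[...,2];g=q["pixels"].astype(int)
    m=(np.hypot(P[...,0]-625,P[...,1]+40)<30)&(abs(z-56)<8);p=P[m]
    A=np.c_[p[:,:2]-[615,-40],np.ones(len(p))];print(n,"floor",np.linalg.lstsq(A,p[:,2],rcond=None)[0])
    m=(np.hypot(P[...,0]-615,P[...,1]+40)<90)&(z>66)&(z<100)&(P[...,1]<25);p=P[m]
    th=np.radians(-5);e=np.array([[np.cos(th),np.sin(th)],[-np.sin(th),np.cos(th)]]);l=p[:,:2]@e.T
    print("walls",len(p),cv2.minAreaRect(p[:,:2].astype(np.float32)), np.percentile(l,[1,99],axis=0))
    m=(np.hypot(P[...,0]-620,P[...,1]-115)<100)&(z>74)&(z<84)&(P[...,1]>35);p=P[m];print("block",len(p))
    if len(p):print(cv2.minAreaRect(p[:,:2].astype(np.float32)))
```

```text
12.2 [406.06153463 313.90820723 154.07736541] (np.float64(85.00612975267713), np.float64(-0.9999898875113724)) 8.818599240574251 28.394039738341235
5577 [431.31654542 318.69995304 174.07422586] [75.17926959 54.78212378 11.99368317]
[-1.04690067e-02 -6.55632405e-03  1.80043644e+02]
top floor [-8.04028298e-03  1.67075483e-03  5.54249144e+01]
walls 900 ((612.7600708007812, -41.649574279785156), (99.54149627685547, 152.40628051757812), 86.19578552246094) [[538.1895307  -33.52911826]
 [689.6809614   58.58726066]]
block 7
((671.6312255859375, 85.46903991699219), (8.201240539550781, 5.5046234130859375), 3.8699934482574463)
scene floor [-6.42578120e-04  5.52316194e-05  5.61452188e+01]
walls 2082 ((615.1419067382812, -42.44496536254883), (98.76766204833984, 153.4161834716797), 85.89249420166016) [[543.34877553 -33.03599567]
 [692.50483131  59.61770658]]
block 15
((674.6199951171875, 86.89654541015625), (6.777126789093018, 10.767778396606445), 14.38014030456543)
```

View pics/w4.png

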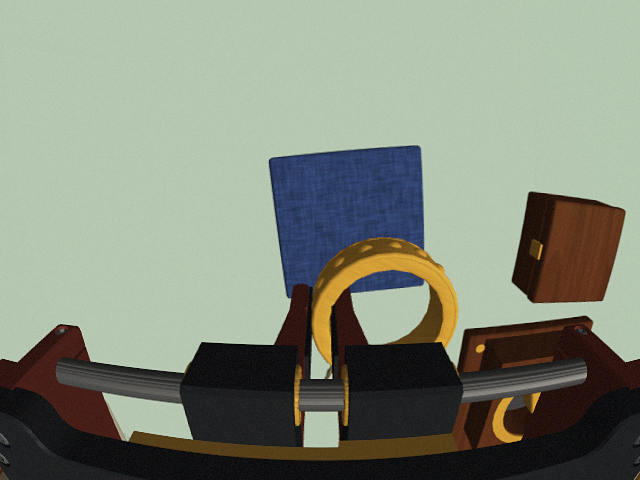

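The ring is held by its near wall at (330,320) and level. Next I'll locate the bay from the fixed cameras.

Run:
```python
from h import *
th=np.radians(-4);e=np.array([[np.cos(th),np.sin(th)],[-np.sin(th),np.cos(th)]]);c0=np.array([615,-40])
for n in("top","scene"):
    q=np.load(n+"1.npz");P=world(q);z=P[...,2];L=(P[...,:2]-c0)@e.T
    m=(abs(z-56)<4)&(abs(L[...,1])<60)&(abs(L[...,0])<110)
    l=L[m]
    print(n,len(l))
    for y in(-25,0,25):
        s=l[abs(l[:,1]-y)<6][:,0];print(" floor x range at y",y,np.percentile(s,[1,99]).round(1))
    for x in(-20,0,25,45):
        s=l[abs(l[:,0]-x)<6][:,1];print(" floor y range at x",x,np.percentile(s,[1,99]).round(1))
    m=(z>74)&(z<90)&(abs(L[...,1])<60)&(abs(L[...,0])<110);l=np.c_[L[m],z[m]]
    for x in(-20,0,25,45):
        s=np.sort(l[abs(l[:,0]-x)<6][:,1]);print(" tops y at x",x,s.round(0)[::max(1,len(s)//8)])
    for y in(-25,0,25):
        s=np.sort(l[abs(l[:,1]-y)<6][:,0]);print(" tops x at y",y,s.round(0)[::max(1,len(s)//14)])
```

```text
top 1154
 floor x range at y -25 [-51.3  69.3]
 floor x range at y 0 [-30.9  69.3]
 floor x range at y 25 [-30.8  69.8]
 floor y range at x -20 [-41.2  40.8]
 floor y range at x 0 [-54.7  58.8]
 floor y range at x 25 [-42.5  39.6]
 floor y range at x 45 [-40.9  40.5]
 tops y at x -20 [-45. -45. -45. -43.  42.  43.  44.  45.]
 tops y at x 0 [-46. -46. -45. -44. -43.  41.  42.  42.  44.  44.]
 tops y at x 25 [-47. -46. -44. -44. -43.  41.  42.  44.  44.  44.]
 tops y at x 45 [-47. -46. -45. -45. -44. -44. -44.  41.  41.  41.  43.  43.  43.  43.
  44.]
 tops x at y -25 [-77. -74. -72. -69. -67. -62. -59. -57. -54. -50. -47. -44. -42. -39.
 -34.  72.]
 tops x at y 0 [-78. -75. -72. -69. -66. -64. -59. -56. -53. -50. -47. -44. -41. -39.
  70.  72.]
 tops x at y 25 [-78. -76. -72. -69. -67. -64. -59. -56. -53. -51. -47. -44. -42. -39.
 -36.  72.]
scene 1594
 floor x range at y -25 [-35.7  75.7]
 floor x range at y 0 [-34.7  75.6]
 floor x range at y 25 [-35.2  75.3]
 floor y range at x -20 [-46.9  42.9]
 floor y range at x 0 [-54.8  43.8]
 floor y range at x 25 [-45.7  43.2]
 floor y range at x 45 [-45.9  43.3]
 tops y at x -20 [-46. -45. -45. -44. -42.  42.  43.  43.  46.]
 tops y at x 0 [-46. -45. -44. -44. -42.  43.  43.  44.  46.]
 tops y at x 25 [-47. -45. -45. -44. -42.  42.  43.  43.  45.]
 tops y at x 45 [-46. -45. -45. -43. -41.  42.  43.  44.  45.]
 tops x at y -25 [-76. -67. -65. -59. -54. -51. -46. -41. -37. -34. -33. -32.  74.  75.
  76.]
 tops x at y 0 [-74. -69. -65. -59. -55. -50. -46. -42. -37. -35. -34. -32.  73.  75.
  76.]
 tops x at y 25 [-75. -68. -64. -59. -56. -52. -48. -44. -40. -36. -34. -33.  72.  75.
  76.]
```

>>> jog_arm(increments=[0,0,0,-18,13,0,0,0,0,0,-35,25,0,0,0,0,0,-42,30.5,0,0,0,0,0,-42,30.5,0,0,0,0,0,-42,30.5,0,0,0,0,0,-42,30.5,0,0,0,0,0,-42,30.5,0,0,0,0,0,-38,28,0,0,0,0,0,-24,17,0,0,0,0,0,-9.5,6.5,0,0,0,0,0,0,0,0,0,0,0,0,0,0,0,0])

```text
t: 13.85
ee_pos: [616.0, -40.1, 151.5]
orientation: [-2.314, -2.123, 0.001]
ft_force: [0.4, 0.7, -0.9]
width: 8.7
grasp_force: 28.8
```

Run:
```python
from h import *
o,im,P=wr("w5");print(o["t"],o["ee_pos"],yaw(o),o["width"],delta(o,(618.5,-40.5,62)))
T=R.from_rotvec(o["orientation"]).as_matrix();L=(P-o["ee_pos"])@T   # tool coords
g=im["pixels"].astype(int);gold=(g[...,2]>g[...,0]+50)&(g[...,1]>g[...,0]+25)
m=gold&(L[...,2]>-30)&(L[...,2]<8)&(abs(L[...,0])<50)&(L[...,1]>-10)&(L[...,1]<80);p=L[m]
print("ring in tool",len(p),np.percentile(p,[0.5,50,99.5],axis=0).round(1))
t=p[p[:,2]<-14];A=np.c_[t[:,:2],np.ones(len(t))];print("top plane",len(t),np.linalg.lstsq(A,t[:,2],rcond=None)[0],circ(t))
z=P[...,2];m=(abs(z-82)<8);l=L[m];print("tops");
for a,b in((0,(-80,80)),):
  for y in(-20,0,20,40):
    s=np.sort(l[abs(l[:,1]-y)<4][:,0]);print(y,s.round(0)[::max(1,len(s)//12)])
  for x in(-30,0,25):
    s=np.sort(l[abs(l[:,0]-x)<4][:,1]);print("x",x,s.round(0)[::max(1,len(s)//12)])
```

```text
13.85 [616.02073359 -40.10645792 151.53687217] (np.float64(85.05807445607381), np.float64(-0.9999986181278318)) 8.675900276620728 [-0.2  2.7 89.5]
ring in tool 7378 [[-21.9  -4.1 -20.9]
 [ 20.5  27.9 -18.8]
 [ 34.9  61.7   3.1]]
top plane 4972 [ 7.87497799e-03  7.20411206e-03 -1.93505868e+01] (array([ 2.17990222, 28.64565607]), np.float64(29.681951716981025))
tops
-20 [-42.  43.  43.  44.  44.  45.  45.  45.  46.  46.  47.  47.  47.]
0 [43. 43. 44. 44. 45. 45. 46. 46. 46. 47. 47. 47. 47.]
20 [-42. -41.  43.  44.  45.  45.  46.  46.  47.  47.  47.  47.  47.]
40 [-45. -43. -41. -41. -41. -40. -39.  45.  46.  47.  47. 130. 134.]
x -30 [-78. -71. -67. -63. -59. -55. -51. -47. -43. -39. -35.  70.  74.]
x 0 [-78. -72. -69. -65. -61. -58. -54. -50. -47. -43. -40. -37.  73.]
x 25 [-79. -72. -68. -64. -60. -56. -52. -48. -44. -40. -37.  69.  72.]
```

View pics/w5.png

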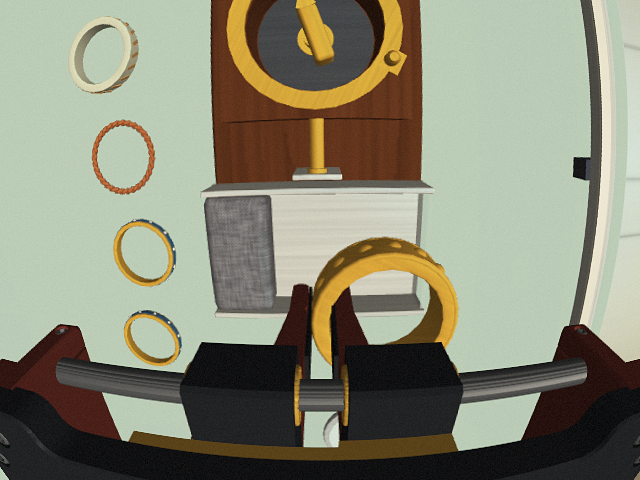

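The ring is over the bay and clear of the cheeks; its front edge is at about (457,295) and the lip is to the right at (420,250). Lowering.

>>> jog_arm(increments=[0,0,0,0,2.5,20,0,0,0,0,0,0,25,0,0,0,0,0,0,20,0,0,0,0,0,0,10,0,0,0,0,0,0,6,0,0,0,0,0,0,2,0,0,0,0,0,0,0,0,0,0,0,0,0,0,0])

```text
t: 14.9
ee_pos: [619.9, -41.5, 69.8]
orientation: [2.316, 2.122, 0.001]
ft_force: [-1.0, 0.4, -2.1]
width: 8.6
grasp_force: 28.8
```

>>> jog_arm(increments=[0,0,0,0,-1,4,0,0,0,0,0,0,2,0,0,0,0,0,0,1,0,0,0,0,0,0,0,0])

```text
t: 15.4
ee_pos: [618.4, -41.3, 62.0]
orientation: [-2.316, -2.122, 0.0]
ft_force: [1.2, 0.5, -2.5]
width: 8.9
grasp_force: 28.8
```

>>> jog_arm(increments=[0,0,0,0,0,1,0,0,0,0,0,0,0.7,0,0,0,0,0,0,0,0])

```text
t: 15.78
ee_pos: [618.4, -41.4, 60.4]
orientation: [-2.316, -2.122, 0.0]
ft_force: [-0.1, -0.6, -1.6]
width: 8.7
grasp_force: 28.8
```

>>> jog_arm(increments=[0,0,0,0,0,1,0,0,0,0,0,0,0.5,0,0,0,0,0,0,0,0])

```text
t: 16.15
ee_pos: [618.5, -41.4, 60.2]
orientation: [2.316, 2.122, 0.0]
ft_force: [-4.3, 0.2, 8.1]
width: 8.5
grasp_force: 28.8
```

>>> jog_arm(increments=[0,0,0,0,0,-0.5,15,0,0,0,0,0,0,25,0,0,0,0,0,0,28,0,0,0,0,0,0,28,0,0,0,0,0,-15,28,0,0,0,0,0,-30,28,0,0,0,0,0,-40,28,0,0,0,-20,-20,-25,28,0,0,0,0,0,0,28,0,0,0,0,0,0,28])

```text
t: 17.4
ee_pos: [597.0, -59.4, 169.5]
orientation: [2.316, 2.122, 0.001]
ft_force: [-0.7, 0.3, -0.0]
width: 24.6
grasp_force: 0.0
```

Run:
```python
from h import *
o,im,P=wr("w6");print(o["t"],o["ee_pos"],yaw(o),o["width"])
T=R.from_rotvec(o["orientation"]).as_matrix();L=(P-o["ee_pos"])@T;z=P[...,2]
g=im["pixels"].astype(int);gold=(g[...,2]>g[...,0]+50)&(g[...,1]>g[...,0]+25)
c=np.hypot(P[...,0]-648,P[...,1]+43)<50
p=P[gold&c&(z>70)&(z<90)];l=L[gold&c&(z>70)&(z<90)];print("ring",len(p),(p.min(0)+p.max(0))/2,"tool",np.percentile(l,[.5,99.5],axis=0).round(1))
A=np.c_[p[:,:2]-[648,-43],np.ones(len(p))];print(np.linalg.lstsq(A,p[:,2],rcond=None)[0],circ(l))
m=(abs(z-82)<8)&~gold;l=L[m]
for x in(-30,0,25,40):
    s=np.sort(l[abs(l[:,0]-x-20)<4][:,1]);print("x",x,s.round(0)[::max(1,len(s)//12)])
for y in(20,40,60):
    s=np.sort(l[abs(l[:,1]-y)<4][:,0]);print("y",y,s.round(0)[::max(1,len(s)//12)])
# lever, well
for n in ("lever_tip","lever_grip","stud"): print(n,models.look_for(n,"wrist")[:2])
q=get_image("top");cv2.imwrite("pics/top2.png",cv2.resize(q["pixels"][175:265,215:345],None,fx=5,fy=5))
```

```text
17.4 [596.99536258 -59.36381504 169.51398494] (np.float64(84.98158606297517), np.float64(-0.9999998978248533)) 24.589298539063414
ring 3318 [646.97001812 -42.78944194  75.94789233] tool [[-12.2  15.2  88.2]
 [ 54.2  81.5  99.3]]
[-4.32998569e-03  6.19110136e-03  7.86917054e+01] (array([21.50713334, 48.17083173]), np.float64(29.819950107600036))
x -30 [-61. -55. -51. -47. -42. -38. -34. -30. -25. -22. -18.  87.  91.]
x 0 [-61. -56. -52. -48. -43. -40. -36. -32. -28. -24. -20.  87.  90.]
x 25 [-61. -56. -52. -48. -44. -40. -36. -32. -27. -24. -20.  86.  89.]
x 40 [-62. -56. -51. -47. -43. -38. -34. -30. -26. -21.  -9.  86.  90.]
y 20 [-24. -23. -22. -21. -21. -20. -20.   2.  65.  65.  66.  67.  67.]
y 40 [-24. -22. -21. -20. -20. -20. -20. -13.  65.  66.  67.  68.  68.]
y 60 [-23. -22. -21. -20. -20. -20. -19. -19.  65.  66.  67.  68.  68.]
lever_tip [{'centre': [626.1, 106.2, 46.8], 'p': 0.74}, {'centre': [426.1, -145.9, 9.0], 'p': 0.25}]
lever_grip [{'centre': [624.4, 106.0, 47.9], 'p': 0.81}]
stud []
```

View pics/w6.png

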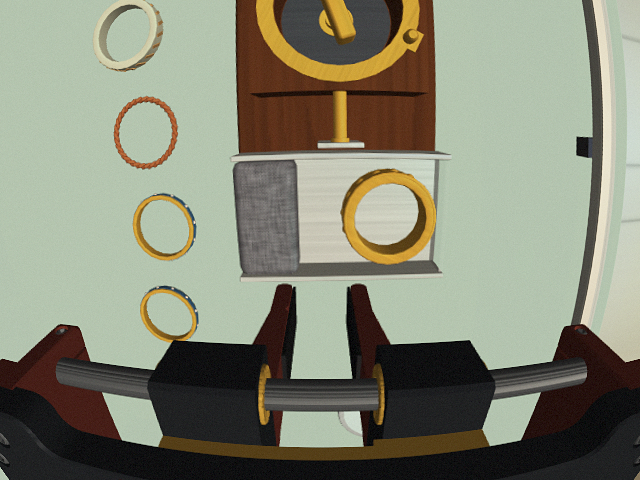

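The ring at (390,215) lies flat in the bay with about a 4 mm gap to the lip at (437,215). Next I'll go over the well.

>>> jog_arm(increments=[0,0,0,20,2,0,45,0,0,0,35,2,0,45,0,0,0,40,2,0,45,0,0,0,40,2,0,45,0,0,0,30,2,0,45,0,0,0,12,2,0,45,0,0,0,0,0,0,45,0,0,0,0,0,0,45])

```text
t: 18.65
ee_pos: [623.9, 115.0, 169.3]
orientation: [-2.317, -2.122, 0.001]
ft_force: [-0.5, 0.2, -0.1]
width: 39.8
grasp_force: 0.0
```

```bash
cat > well.py <<'E'
from h import *
def well(name=None):
    o,im,P=wr(name);print(o["t"],o["ee_pos"],yaw(o),o["width"],o["qpos"][5])
    z=P[...,2];g=im["pixels"].astype(int);gold=(g[...,2]>g[...,0]+50)&(g[...,1]>g[...,0]+25)
    r=np.hypot(P[...,0]-624,P[...,1]-116)
    p=P[gold&(r<72)&(z>77)&(z<87)];q=p.copy()
    for _ in range(4):
        c,_r=circ(q);d=np.hypot(*(p[:,:2]-c).T);q=p[(d>44)&(d<58)]
    print("rim",len(q),c,_r,np.median(q[:,2]), "floor z",np.nanmedian(z[(r<42)&(z<45)]))
    s=P[gold&(z>87)&(z<102)&(r<75)];print("stud",len(s),s.mean(0) if len(s) else 0)
    l=P[gold&(z>58)&(z<76)&(np.hypot(P[...,0]-c[0],P[...,1]-c[1])<42)];print("lever",len(l),np.nanmedian(l[:,2]))
    l=l[l[:,2]>64]
    box=cv2.minAreaRect(l[:,:2].astype(np.float32));print(box);m=l[:,:2].mean(0)
    u,sv,vt=np.linalg.svd(l[:,:2]-m,full_matrices=False);a=vt[0];t=(l[:,:2]-c)@a
    if t.max()<-t.min(): a=-a;t=-t
    print("lever dir",np.degrees(np.arctan2(a[1],a[0])),"ext",t.min(),t.max(),"perp",((l[:,:2]-c)@[-a[1],a[0]]).mean())
    if len(s):v=s.mean(0)[:2]-c;print("stud dir",np.degrees(np.arctan2(v[1],v[0])),np.hypot(*v))
    return o,c
E
python3 - <<'E'
from well import *
o,c=well("w7");print(delta(o,(*c,43)))
E
```

```text
18.65 [623.9489174  115.04936616 169.3083912 ] (np.float64(84.97743180231888), np.float64(-0.9999998533469768)) 39.75225185531702 0.25148278137897473
rim 0 [0. 0.] 0.0 nan floor z 18.54029945390522
stud 0 0
lever 0 nan
((0.0, 0.0), (0.0, 0.0), 0.0)
  return _methods._mean(a, axis=axis, dtype=dtype,
  ret = ret.dtype.type(ret / rcount)
  return np.nanmean(a, axis, out=out, keepdims=keepdims)
well.py:13: RuntimeWarning: Mean of empty slice.
  box=cv2.minAreaRect(l[:,:2].astype(np.float32));print(box);m=l[:,:2].mean(0)
  ret = um.true_divide(
Traceback (most recent call last):
  File "well.py", line 14, in well
    u,sv,vt=np.linalg.svd(l[:,:2]-m,full_matrices=False);a=vt[0];t=(l[:,:2]-c)@a
                                                           ~~^^^
IndexError: index 0 is out of bounds for axis 0 with size 0
```

View pics/w7.png

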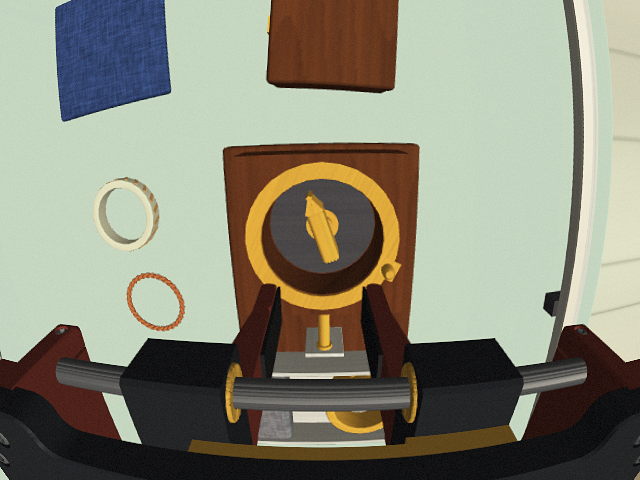

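The well is in view: lever tip at (311,195), axis at about (322,225), stud at (391,270). The height filter found nothing, so I'll check the heights.

Run:
```python
from h import *
o,im,P=wr()
for u,v in((322,172),(258,230),(330,245),(318,210),(290,230),(391,268),(230,170),(200,300)): print(u,v,P[v,u].round(1),im["depth"][v,u],im["pixels"][v,u])
```

```text
322 172 [628.9 166.4  63.3] 265.40802 [ 60 170 223]
258 230 [577.3 127.7  65.4] 276.6351 [ 61 171 226]
330 245 [630.1 106.5  51.4] 294.9931 [ 60 171 220]
318 210 [623.2 136.   52.8] 284.86853 [ 63 176 228]
290 230 [596.1 112.5  18.7] 325.23615 [74 69 74]
391 268 [674.9  91.3  72.8] 277.90643 [ 40 120 166]
230 170 [549.7 170.5  17.3] 310.22794 [22 46 93]
200 300 [491.   40.7  -1. ] 368.77783 [192 216 200]
```

The rim is at z≈63 and the well floor at 18.5, because the 62 mm is measured from the shelf. So lever_grip is at z≈44 and the TCP goes to z≈25.

```bash
sed -i 's/z>77)&(z<87/z>59)\&(z<68/;s/z>87)&(z<102/z>69)\&(z<84/;s/z>58)&(z<76/z>44)\&(z<57/;s/l\[:,2\]>64/l[:,2]>48/;s/z<45)/z<27)/' well.py
python3 - <<'E'
from well import *
o,c=well();print(delta(o,(*c,25)))
E
```

```text
18.75 [624.06450844 114.71951207 169.46683758] (np.float64(84.93413121920888), np.float64(-0.9999999722377317)) 39.59082790035075 0.25157473877240255
rim 6193 [624.60150273 116.90347363] 52.188949577704 64.32327940211968 floor z 18.5233871272265
stud 142 [672.28693469  88.84137291  74.24525211]
lever 1143 52.135060773158386
((623.1477661132812, 120.27249908447266), (14.752823829650879, 56.81912612915039), 14.463830947875977)
lever dir 104.34436592503677 ext -24.77710362871013 32.033144542268325 perp 0.20884074981214612
stud dir -30.47611875934198 55.329756169963055
[  2.2   0.4 144.5]
```

The turn needed is 134.8° clockwise, from 104.3° to -30.5°. The last joint would go from -5° to 130°, within its range, so one twist will do. I'll align and descend.

>>> jog_arm(increments=[0,0,0,2.2,0.4,10,45,0,0,-9.7,0,0,20,45,0,0,-9.7,0,0,20,45,0,0,0,0,0,20,45,0,0,0,0,0,20,45,0,0,0,0,0,20,45,0,0,0,0,0,15,45,0,0,0,0,0,10,45,0,0,0,0,0,6,45,0,0,0,0,0,0,45,0,0,0,0,0,0,45])

```text
t: 20.18
ee_pos: [625.2, 118.0, 29.1]
orientation: [1.925, 2.482, 0.001]
ft_force: [-0.1, 0.8, -0.1]
width: 39.3
grasp_force: 0.0
```

Run:
```python
from h import *
o=get_obs();print(o["t"],o["ee_pos"],yaw(o),o["width"],o["ft_force"],o["qpos"][5],delta(o,(624.6,116.9,25)))
```

```text
20.175 [625.19063935 117.97046623  29.05666338] (np.float64(104.3994251638811), np.float64(-0.9999994989687362)) 39.284291703505396 [-0.14886465  0.82053428 -0.11495334] -0.0835548353395842 [-0.9 -0.8  4.1]
```

Closing, then turning 135° (13 rows).

>>> jog_arm(increments=[0,0,0,-0.9,-0.8,2.5,45,0,0,0,0,0,0,0,0,0,0,0,0,0,0,0,0,0,0,0,0,0,0,0,0,0,0,0,0,0,0,0,0,0,0,0,0,0,0,0,0,0,0])

```text
t: 21.05
ee_pos: [624.2, 116.8, 26.0]
orientation: [-1.925, -2.482, 0.0]
ft_force: [-1.8, -1.0, 2.4]
width: 15.7
grasp_force: 30.0
```

>>> jog_arm(increments=[0,0,4,0,0,0,0,0,0,8,0,0,0,0,0,0,8,0,0,0,0,0,0,8,0,0,0,0,0,0,8,0,0,0,0,0,0,0,0,0,0,0])

```text
t: 21.8
ee_pos: [625.4, 116.7, 26.1]
orientation: [2.596, 1.767, 0.003]
ft_force: [3.6, -1.1, -3.4]
width: 15.7
grasp_force: 30.0
```

>>> jog_arm(increments=[0,0,8,0,0,0,0,0,0,9,0,0,0,0,0,0,9,0,0,0,0,0,0,9,0,0,0,0,0,0,9,0,0,0,0,0,0,9,0,0,0,0,0,0,9,0,0,0,0,0,0,9,0,0,0,0,0,0,9,0,0,0,0,0,0,9,0,0,0,0,0,0,8,0,0,0,0,0,0,0,0,0,0,0])

```text
t: 23.3
ee_pos: [626.3, 114.1, 26.2]
orientation: [3.043, -0.771, 0.007]
ft_force: [7.5, -15.2, -3.5]
width: 15.9
grasp_force: 30.0
```

Run:
```python
from h import *
o=get_obs();print(o["t"],o["ee_pos"],yaw(o),o["width"],o["ft_force"],o["moment"],o["qpos"][5])
```

```text
23.3 [626.25193557 114.08104774  26.15482541] (np.float64(-28.443124371287727), np.float64(-0.9999889340195478)) 15.872948541352148 [  7.48423986 -15.21514778  -3.5166976 ] [-2.64423124 -1.31267553 -0.01321546] 2.2341640868424597
```

>>> jog_arm(increments=[0,0,2.5,0,0,0,0,0,0,0,0,0,0,0,0,0,0,0,0,0,45,0,0,0,0,0,0,45,0,0,0,0,0,0,45,0,0,0,0,0,0,45,0,0,0,0,0,-20,45,0,0,0,0,0,-40,45,0,0,0,0,0,-50,45,0,0,0,0,0,-40,45,0,0,0,0,0,0,45,0,0,0,0,0,0,45])

```text
t: 24.8
ee_pos: [623.9, 116.8, 176.5]
orientation: [-3.027, 0.842, -0.0]
ft_force: [-0.1, 0.5, 0.1]
width: 39.6
grasp_force: 0.0
```

Run:
```python
from well import *
o,c=well("w8")
q=get_image("top");s=get_image("scene")
I=np.zeros((360,800,3),np.uint8);I[:,:520]=cv2.resize(q["pixels"][175:265,215:345],(520,360));I[:160,520:]=cv2.resize(s["pixels"][205:305,285:460],(280,160));cv2.imwrite("pics/end.png",I)
for n,im in(("top",q),("scene",s)):
    P=world(im);z=P[...,2];g=im["pixels"].astype(int);gold=(g[...,2]>g[...,0]+50)&(g[...,1]>g[...,0]+25)
    m=gold&(np.hypot(P[...,0]-648,P[...,1]+43)<45)&(z>45)&(z<95);p=P[m]
    print(n,len(p),(p.min(0)+p.max(0))/2);A=np.c_[p[:,:2]-[648,-43],np.ones(len(p))];print(np.linalg.lstsq(A,p[:,2],rcond=None)[0])
```

```text
24.8 [623.86440635 116.84302303 176.46624476] (np.float64(-31.08764110716485), np.float64(-0.99999994195003)) 39.58662585642972 2.279729913707334
rim 6060 [625.14607354 114.98925869] 52.217567781170814 64.4882237244131 floor z 18.705914910914487
stud 144 [672.97488465  87.32105078  74.99412472]
lever 1064 52.296114876660766
((628.8021240234375, 112.86936950683594), (13.577262878417969, 57.1480712890625), 59.56373596191406)
lever dir -30.4391636058241 ext -24.347794578004248 32.80010956757568 perp -0.14376388103006246
stud dir -30.048699906426364 55.25508936629904
top 212 [651.51682875 -45.35461533  67.48302363]
[-3.07834197e-01  1.59612544e-02  6.77274787e+01]
scene 706 [655.97683229 -38.62284605  62.6220494 ]
[-2.87152013e-01 -8.90770115e-03  6.53494519e+01]
```

View pics/end.png

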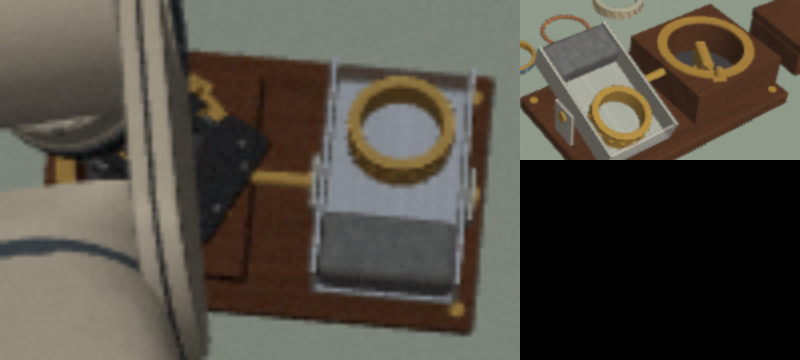

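The lever points at -30.4° and the stud is at -30.0°. The slide is tilted about 0.3 rad, and the ring lies flat near the lip at (400,130). The arm is clear, so I'll hand in.

```bash
python3 -c "
from workcell import job
print(job.close_job())"
```

```text
the job is handed in; nothing more can be done
None
```

The job is handed in: the gilt bangle went from stand to pad to slide and lies flat near the front lip, the slide is tilted about 0.3 rad, and the lever is within about 0.5° of the stud; no verdict was returned.

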